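# Snap a watch back shut in the closing pliers

## Robot

A 6-joint arm with a two-finger parallel gripper is mounted at the origin on the work surface. World frame = base frame: x ahead of the robot, y to its left, z up, the work surface at z = 0. Lengths are in m, angles in rad, forces in N, time in s.
With the tool pointing down it reaches from about 0.25 to 0.775 m from the base axis. Payload 8.9 kg.
Tool frame: the origin (TCP) lies midway between the tips of the shut fingers; the grasp point (between the pads) lies 19 mm behind it; x points along the fingers, y is the direction in which the jaws open and shut, and the axes are right-handed (so a half turn about x gives the same grasp; the last joint's range is limited). The gripper opens to 85 mm and grips with 20 to 120 N. Pads are 22 mm wide; open, the fingers measure 114 mm over their backs; the gripper's body (76 mm by 85 mm) begins 54 mm behind the grasp point. The pads swing forward as they close: fully open they stand 13 mm farther back than shut.
Start: joints at [-1.424, 0.291, -0.153, 1.127, 0, 1.431], TCP at [0.148, -0.504, 0.231] pointing down, gripper open.
Joint ranges: [-2.52, 2.52], [-0.91, 1.74], [-1.3, 1.37], [-1.96, 2.02], [-1.52, 1.47], [-3.14, 3.14]. Speed limits (rad/s): [2.22, 2.22, 2.79, 3.14, 3.14, 3.14].

## Interface

Orientations are given as [roll, pitch, yaw] about the fixed x, y, z axes, in that order (R = Rz(yaw) Ry(pitch) Rx(roll)).
In Python, from bench import r gives the robot as it stands.
- The arm moves only by the shell command python3 -m creep 'ROWS' [FORCE]. ROWS is text: rows parted by semicolons, each of 5 numbers parted by spaces: the gripper's target within -1 to 1 (shut at 1, half-way at 0, fully open at -1), then the shift along the tool's x, y, z scaled (see below), then the turn about the tool's x scaled (see below). In form: fingers tx ty tz roll; .... A call has 1 to 12 rows; each row shifts and turns the commanded pose from where the row before left it, along the tool's axes as they then stand; what a row does not reach is not made up. The controller multiplies each number of a shift by 0.5 m and each number of a turn by 180 degrees. A row lasts 1/10 s, in which the tool goes at most 50 mm and 8.59 degrees, less where a joint would pass 70% of its speed; a pose out of reach is approached as far as the arm can. A call with a number of a shift or a turn outside -1 to 1 is refused whole. A call with a gripper value outside its range is refused whole. The fingers move at their own pace and stop on an object; FORCE is the grip in N (left out, the last holds). Time passes only in rows, so rows that do not move let the fingers close. It gives the time, the measured TCP pose, the force and the opening at its end, in the units of the state.
- r.sense(): the state, without advancing time (a new reading comes with each control period).
- r.read_camera(name): name is "side" or "top" or "wrist"; returns the picture (400x640x3 uint8, red, green, blue); there is no depth.
- r.camera_model(name): a dict with "K" (3x3 intrinsics, pixels), "world_from_camera" (4x4, takes a point from camera to world coordinates). Camera axes: x right, y down, z forward; pixel columns grow to the right and rows downward; lengths in m; the calibration is good to about 2 mm. The wrist camera is an equidistant fisheye: a pixel r from the principal point sees the ray r / f radians off the axis. A picture is of the moment at which its call begins: read the wrist's pose just before it. camera_model takes no time and is no camera call; for the wrist camera it gives the pose at the moment of the call.
- r.job_done(): hands the job in, once; it reports no verdict.
The state is a dict: "time": time; "q": joint angles; "joint_velocities": joint speeds; "joint_torque": joint torques, N m; "position": TCP position; "tcp_rot": TCP orientation; "wrist_force": force on the tool from outside, world axes, zero at the start; "moment": the same for the moment, N m; "gripper_width": finger opening in m.
Only numpy, scipy, OpenCV 4.12 (cv2) and the standard library are available. Lean on these libraries where they do the work, as an engineer would, in place of code of your own. Each camera call takes 0.05 s, during which the arm holds its last target.

## Task

The watch standing in the bench-mounted closing pliers has its back plate still sitting proud. Squeeze the two red handles together slowly until the back snaps home, and stop right there, because squeezing on after it has given cracks the crystal; do not touch the watch itself before it is shut. Then let the handles spring open, lift the watch out and set it down in the blue-lined tray without dropping it, leaving the torch, bangle and calculator where they are.

Things in the scene. Friction and masses are not known exactly. Their poses are not given: they have to be found in the camera images.
- press: Closing pliers on a dark steel foot fixed to the bench. Origin on the bench under the middle of the grey cradle; z up. Two level handles, mirrored about the x axis, run towards -x from an upright hinge pin at x = +50 mm. Foot: x -45 to +80, y -35 to +35 mm, 10 mm high; pin cap reaches z = 48 mm. Handle and button centre lines all lie at z = 36 mm.
- grips (a point): Fixed point midway between the two round red grips, 110 mm behind the cradle (-x), at their height. Here the open grips measure 66 mm over their outsides (60 mm where the red begins at press x = -45, 68 mm at its end at x = -135). Each grip is 10 mm thick, free table below. Fully swung the outsides close by about 48 mm here; a light spring opens them (1 to 2 N on each grip).
- hinge (a point): Axis of the hinge pin. Both handles swing about it, 0.15 rad each at most, and are geared: moving one moves the other equally and oppositely. Levers: 50 mm from hinge to the buttons, 160 mm to the grips point, so 1 N on each grip makes 3.2 N between the buttons, and 1 mm between the buttons is 3.2 mm over the grips.
- cradle (a point): Middle of the grey cradle's top, 22 mm above the bench, 44 x 36 mm, with lips 4 mm high at x = +-20 mm. The watch stands here. Two white nylon buttons face each other across it along y.
- handle_l: Handle on the press's +y side, with a fixed button for the watch's back. Origin on the hinge axis, z = 36 mm; axes as the press's when open, turning about +z by up to 0.15 rad as it closes. Grip middle at x = -160, y = +28 mm here.
- handle_r: Mirrored handle on the -y side, turning about -z as it closes; grip middle at x = -160, y = -28 mm. Its button, for the crystal, sits on an adjusting screw of unknown setting (over 8 mm of range), so the back gives after the outsides at the grips point have closed by anything from about 13 to 40 mm: go by feel.
- button_l (a point): Tip of the button on handle_l. Once both buttons bear on the watch the force builds up over some 6 mm at the grips to a peak of about 15 N between the buttons (6 N on each grip, spring included). Then the back jumps home and each grip's force falls at once to the spring's 2 N. Squeezing on makes it climb again: about 6 mm past the give it exceeds 24 N between the buttons (about 9 N on each grip), which cracks the crystal.
- watch: Rectangular steel watch head, no strap, about 70 g, stood on edge in the cradle. Origin: centre of its underside; x 32 mm width, y thickness (case -5 to +4.5 mm, dial to -y, brass back to +y), z 42 mm height (case 4 to 38, small lugs above and below). It may shift a little. Its upper 20 mm stand clear of the handles: grip across the width (along x) or thickness. Tiny crown at mid height on +x.
- watch_mid (a point): The middle of the watch, 21 mm above its underside.
- back_face (a point): Middle of the outer face of the brass back plate (28 x 30 mm). In the watch's frame it lies at y = +9.7 mm when the back is proud and y = +7.5 mm when it is home: 2.2 mm of travel.
- tray: Open wooden tray with a blue lining, fixed to the bench, 150 x 130 mm outside (x, y), walls 6 mm thick and 14 mm high, inner floor at z = 6 mm. Origin at the centre of its underside.
- torch: Bystander: aluminium torch standing upright, 37 mm across, 104 mm tall. Origin at its foot.
- bangle: Bystander: brass bangle lying flat, 68 mm across, 8 mm tall. Origin at its underside centre.
- calculator: Bystander: pink pocket calculator lying flat, 120 x 70 x 11 mm. Origin at its underside centre.
There are look-alikes about, which are no part of the job. Several things have the shape of the press; the one meant has the colours described above.

How it is judged:
On the way, in this order (a step that is already met when the one before it is completed fails the run):
1. the back is snapped home while the watch stands in the pliers (y of back_face in the frame of watch below 0.0081 m and horizontal distance between watch_mid and press below 0.015 m), for 0.1 s.
2. the watch is lifted clear of the open pliers (y of back_face in the frame of watch below 0.0081 m and z of watch_mid in the frame of press above 0.075 m), for 0.1 s.
At the end, for the whole second after the job is handed in: The watch, its back home to within 0.6 mm, rests released on the tray's floor, standing or lying, its middle within 66 mm (tray x) and 56 mm (tray y) of the tray's centre and less than 32 mm above the tray's underside; the handles are released (y of back_face in the frame of watch below 0.0081 m and x of watch_mid in the frame of tray between -0.066 and 0.066 m and y of watch_mid in the frame of tray between -0.056 and 0.056 m and z of watch_mid in the frame of tray below 0.032 m and linear speed of watch below 0.02 m/s and contact force between the fingers and watch below 0.05 N and contact force between the fingers and handle_l below 0.05 N and contact force between the fingers and handle_r below 0.05 N); the robot touches nothing.
It fails at once if the watch is squeezed with more than 24 N between the buttons (the crystal cracks) (contact force between any of handle_l, handle_r and watch above 24 N).
It fails at once if the robot touches the watch before its back is home (contact force between any of the arm, the fingers and watch above 0.5 N and not (y of back_face in the frame of watch below 0.0085 m)).
It fails at once if the watch is dropped over the tray from more than about 18 mm (x of watch_mid in the frame of tray between -0.066 and 0.066 m and y of watch_mid in the frame of tray between -0.056 and 0.056 m and z of watch_mid in the frame of tray above 0.045 m and contact force between the fingers and watch below 0.01 N).
It fails at once if the torch, bangle or calculator is moved by more than 15 mm (distance of any of torch, bangle, calculator from where it was at the start of the episode above 0.015 m).
It also fails if it takes over 54 s, if anything falls off the work surface, if the arm or the gripper's body presses on something with over 40 N, if the wrist force passes 120 N, or if a joint passes its speed limit or range.

## Working session

There is one attempt and no reset: what is moved stays moved. The work goes in short steps, Python scripts to look and compute and a shell command to move; the robot and the scene stay as the last step left them, time stands still between calls to the robot, and variables do not carry over. Pictures are saved under pics/ and viewed, and the job is handed in when it is done.

```bash
ls; mkdir -p pics; python3 - <<'E'
from bench import r
import cv2,numpy as np
for n in("top","side","wrist"):
    m=r.camera_model(n); im=r.read_camera(n)
    cv2.imwrite(f"pics/{n}0.png",im[:,:,::-1]); print(n,np.round(m["K"],1).tolist(),np.round(m["world_from_camera"],4).tolist(),[k for k in m])
print(r.sense())
E
```

```text
pics
top [[517.8, 0.0, 323.8], [0.0, 517.8, 201.3], [0.0, 0.0, 1.0]] [[-0.0161, -0.9981, 0.0595, 0.4448], [-0.9997, 0.0171, 0.0155, 0.0863], [-0.0165, -0.0593, -0.9981, 1.3121], [0.0, 0.0, 0.0, 1.0]] ['K', 'world_from_camera']
side [[376.9, 0.0, 319.2], [0.0, 376.9, 193.1], [0.0, 0.0, 1.0]] [[-0.9682, -0.1201, 0.2193, 0.3365], [-0.2496, 0.5147, -0.8202, 0.7236], [-0.0143, -0.8489, -0.5284, 0.4708], [0.0, 0.0, 0.0, 1.0]] ['K', 'world_from_camera']
wrist [[309.7, 0.0, 320.8], [0.0, 309.7, 202.4], [0.0, 0.0, 1.0]] [[0.2811, -0.9203, -0.272, 0.2163], [-0.9597, -0.2699, -0.0787, -0.4825], [-0.001, 0.2832, -0.9591, 0.3718], [0.0, 0.0, 0.0, 1.0]] ['K', 'world_from_camera']
{'time': 0.15, 'q': array([-1.42430318e+00,  2.91136732e-01, -1.53928054e-01,  1.12667459e+00,
       -3.06326317e-07,  1.43152774e+00]), 'joint_velocities': array([ 0.00021618, -0.00201635,  0.00189358, -0.00042266, -0.00131112,
        0.00121017]), 'joint_torque': array([ 1.34226608e-03, -5.37369347e+01,  3.31520855e+01,  1.13909226e-02,
       -2.10825192e-04,  5.72763810e-06]), 'position': array([ 0.1479652 , -0.5033951 ,  0.23088086]), 'tcp_rot': array([-1.70974009,  1.56985328,  1.7176143 ]), 'wrist_force': array([ 0.72963811,  0.03961892, -0.42214318]), 'moment': array([ 0.01381067, -0.05788328, -0.03966739]), 'gripper_width': 0.08534495841690698}
```

View pics/top0.png

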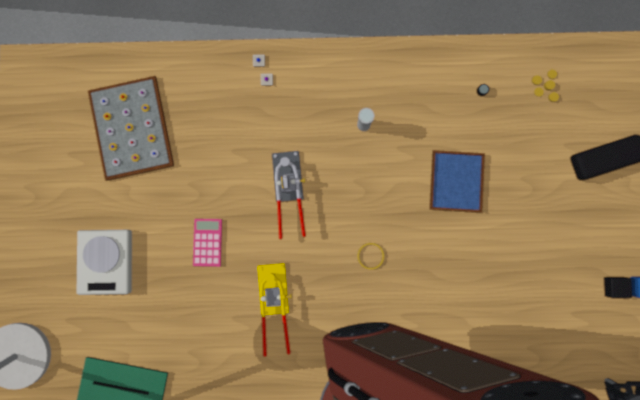

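View pics/side0.png

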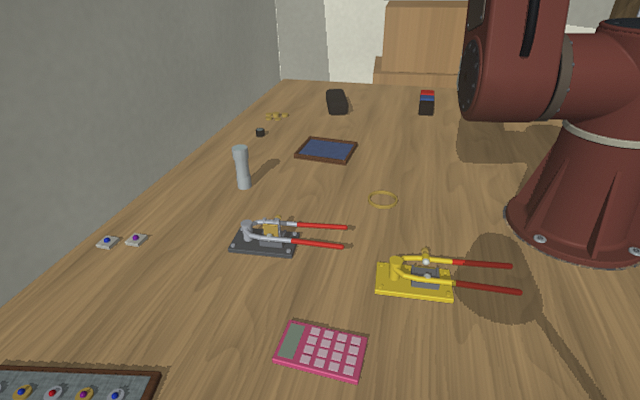

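View pics/wrist0.png

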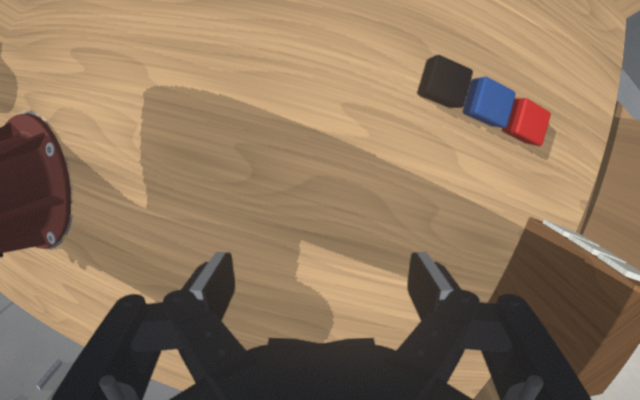

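The top view has two presses. The dark steel foot with red grips is at (288,180), and a yellow look-alike is at (273,290). The description says dark steel foot, so I choose (288,180). The tray is at (457,181), calculator (208,243), bangle (371,256) and torch (366,117). Next is the close crop.

```bash
python3 - <<'E'
import cv2,numpy as np
a=cv2.imread("pics/top0.png")[140:250,235:345]; b=cv2.imread("pics/side0.png")[200:270,215:365]
a=cv2.resize(a,None,fx=5,fy=5,interpolation=2)[:550]; b=cv2.resize(b,None,fx=5,fy=5,interpolation=2)
cv2.imwrite("pics/ca.png",a);cv2.imwrite("pics/cb.png",b)
E
```

```text
(no output)
```

View pics/ca.png

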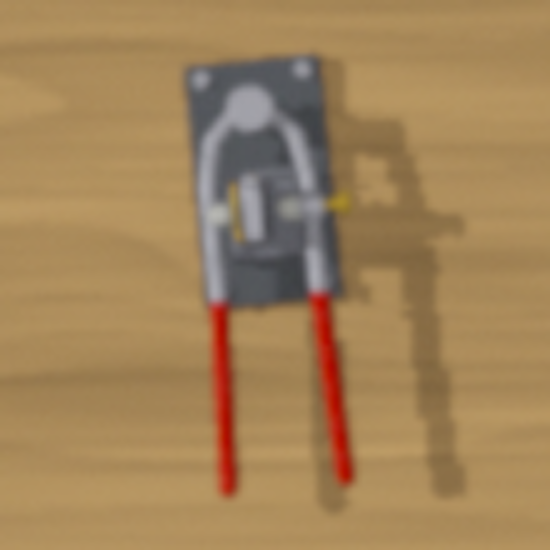

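View pics/cb.png

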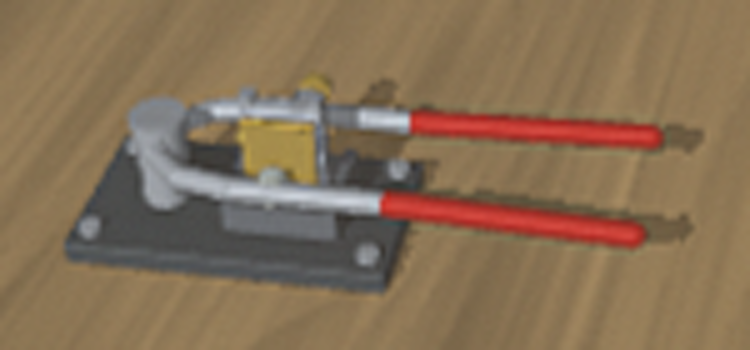

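The crop confirms it: dark foot, red grips, and the brass back facing the left handle (+y). Pin cap at about (285,161), grip ends at about (281,238) and (304,236). Now I'll measure.

```bash
cat > h.py <<'E'
import cv2,numpy as np
from bench import r
def ray(n,uv,M=None):
    m=M or r.camera_model(n);K=np.array(m["K"]);T=np.array(m["world_from_camera"])
    d=np.array([(uv[0]-K[0,2])/K[0,0],(uv[1]-K[1,2])/K[1,1],1.])
    if n=="wrist":
        a=d[:2];t=np.linalg.norm(a);d=np.r_[a/t*np.sin(t),np.cos(t)] if t>1e-9 else d
    return T[:3,3],T[:3,:3]@d
def at(n,uv,z,M=None):
    o,d=ray(n,uv,M);return o+d*(z-o[2])/d[2]
def comps(mask,amin=15):
    k,l,s,c=cv2.connectedComponentsWithStats(mask.astype(np.uint8));return [(s[i],c[i],l==i) for i in range(1,k) if s[i,4]>=amin]
E
python3 - <<'E'
from h import *
im=cv2.imread("pics/top0.png");hsv=cv2.cvtColor(im,cv2.COLOR_BGR2HSV)
H,S,V=cv2.split(hsv)
red=((H<6)|(H>174))&(S>190)&(V>110)
for s,c,m in comps(red):
    if s[1]<245 and s[0]>250 and s[0]<330:
        ys,xs=np.nonzero(m);P=np.array([at("top",(x,y),.036)[:2] for x,y in zip(xs,ys)])
        mu=P.mean(0);u=np.linalg.svd(P-mu)[2][0];u*=np.sign(u[0]);t=(P-mu)@u
        print("red",s,np.round(mu,4),"dir",np.degrees(np.arctan2(u[1],u[0])),"ext",t.min(),t.max())
blue=(H>100)&(H<130)&(S>90)&(V>50)
for s,c,m in comps(blue,300):
    if 400<s[0]<520: 
        q=cv2.minAreaRect(np.argwhere(m)[:,::-1].astype(np.float32));print("tray",s,c,np.round(at("top",q[0],.006),4),[np.round(at("top",p,.006)[:2],3).tolist() for p in cv2.boxPoints(q)])
print("cap",at("top",(285,161.4),.048))
for n,p,z in(("bangle",(371.5,256),.004),("calc",(208,243),.011),("torchtop",(366,116),.104)):print(n,np.round(at("top",p,z),3))
# side check of red tips
im=cv2.imread("pics/side0.png");H,S,V=cv2.split(cv2.cvtColor(im,cv2.COLOR_BGR2HSV))
for s,c,m in comps(((H<6)|(H>174))&(S>190)&(V>110)):
    print("side",s,np.round(at("side",c,.036),4))
print(r.sense()["tcp_rot"])
E
```

```text
red [297 199   8  37 100] [0.485  0.1632] dir 7.063441930128688 ext -0.04672302868326198 0.04330553956218554
red [278 202   4  36  84] [0.4781 0.2166] dir 2.5242800833403414 ext -0.043445192366558125 0.04320962161840895
tray [ 434  154   47   55 2390] [456.89037657 180.99079498] [ 0.5683 -0.2299  0.006 ] [[0.505, -0.168], [0.64, -0.179], [0.632, -0.292], [0.498, -0.281]]
cap [0.62026971 0.19978045 0.048     ]
bangle [ 0.383 -0.011  0.004]
calc [0.422 0.399 0.011]
torchtop [0.717 0.002 0.104]
side [421  92  12   3  15] [ 0.3029 -0.7325  0.036 ]
side [333 225  14   4  25] [0.4479 0.1562 0.036 ]
side [331 245  12   4  17] [0.4395 0.2161 0.036 ]
side [453 260  12   5  40] [0.2347 0.206  0.036 ]
side [ 49 391   5   5  18] [0.7162 0.5577 0.036 ]
[-1.70974009  1.56985328  1.7176143 ]
```

```bash
cat >> h.py <<'E'
from scipy.spatial.transform import Rotation as Ro
def Rt(): return Ro.from_euler("xyz",r.sense()["tcp_rot"]).as_matrix()
yaw=np.radians(4.4); U=np.array([np.cos(yaw),np.sin(yaw),0]);W=np.array([-U[1],U[0],0])
hinge=np.array([.6203,.1998,0]); CR=hinge-.05*U; GP=hinge-.16*U
TR=np.array([.5683,-.2299,0])
def go(p,ydir):
    R=Rt();s=r.sense();d=np.array(p)-s["position"]
    y=R.T@np.array(ydir);a=np.degrees(np.arctan2(y[2],y[1])); a=(a+90)%180-90
    print("t",s["time"],"pos",np.round(s["position"],4),"w",round(s["gripper_width"],4),"F",np.round(s["wrist_force"],2),"q",np.round(s["q"],2))
    print("R",np.round(R,3).tolist()); print("shift tool mm",np.round(R.T@d*1000,1),"units",np.round(R.T@d/.5,4),"roll deg",round(a,2),"units",round(a/180,4))
E
python3 -c "
from h import *
print(CR,GP);go(GP+[0,0,.12],W)"
```

```text
[0.57044736 0.19596405 0.        ] [0.46077156 0.18752496 0.        ]
t 0.15 pos [ 0.148  -0.5034  0.2309] w 0.0853 F [ 0.73  0.04 -0.42] q [-1.42  0.29 -0.15  1.13 -0.    1.43]
R [[-0.0, 0.282, -0.959], [0.001, -0.959, -0.282], [-1.0, -0.001, -0.0]]
shift tool mm [ 111.5 -574.6 -494.9] units [ 0.223  -1.1492 -0.9897] roll deg 11.97 units 0.0665
```

```bash
python3 -m creep '-1 0 -0.07 -0.06 0;-1 0 -0.07 -0.06 0;-1 0 -0.07 -0.06 0;-1 0 -0.07 -0.06 0;-1 0 -0.07 -0.06 0;-1 0 -0.07 -0.06 0;-1 0 -0.07 -0.06 0;-1 0 -0.07 -0.06 0;-1 0 -0.07 -0.06 0;-1 0 -0.07 -0.06 0;-1 0 -0.07 -0.06 0;-1 0 -0.07 -0.06 0' 40; python3 -c "
from h import *
go(GP+[0,0,.15],W)"
```

```text
time: 1.35
position: [0.3753, 0.0027, 0.2314]
tcp_rot: [2.502, 1.57, -0.354]
wrist_force: [0.5, -1.2, 0.1]
gripper_width: 0.0854
t 1.35 pos [0.3753 0.0027 0.2314] w 0.0854 F [ 0.46 -1.24  0.08] q [-0.19  0.   -0.5   1.07 -0.    2.67]
R [[0.001, 0.282, -0.959], [-0.0, -0.959, -0.282], [-1.0, 0.0, -0.0]]
shift tool mm [  81.4 -153.2 -134.1] units [ 0.1628 -0.3064 -0.2681] roll deg 11.98 units 0.0665
```

```bash
for i in 1; do python3 -m creep '-1 0 0 0 -0.047;-1 0 0 0 -0.047;-1 0 0 0 -0.047;-1 0 0 0 -0.047;-1 0 0 0 -0.047;-1 0 0 0 -0.047;-1 0 0 0 -0.047;-1 0 0 0 -0.047;-1 0 0 0 -0.047;-1 0 0 0 -0.047'; done; python3 -m creep '-1 0 0 0 -0.047;-1 0 0 0 -0.047;-1 0 0 0 -0.047;-1 0 0 0 -0.047;-1 0 0 0 -0.047;-1 0 0 0 -0.047;-1 0 0 0 -0.047;-1 0 0 0 -0.047;-1 0 0 0 -0.047;-1 0 0 0 -0.04'; python3 -c "
from h import *
go(GP+[0,0,.15],W)"
```

```text
time: 2.35
position: [0.3748, 0.0008, 0.2312]
tcp_rot: [-1.958, 1.57, 2.952]
wrist_force: [0.7, -0.5, 0.2]
gripper_width: 0.0857
time: 3.35
position: [0.3748, 0.0008, 0.2312]
tcp_rot: [2.782, 1.57, 2.863]
wrist_force: [-0.6, -0.6, 0.5]
gripper_width: 0.0852
t 3.35 pos [0.3748 0.0008 0.2312] w 0.0852 F [-0.64 -0.6   0.51] q [-0.19  0.   -0.5   1.07  0.   -0.27]
R [[-0.0, -0.081, 0.997], [0.0, 0.997, 0.081], [-1.0, 0.0, -0.0]]
shift tool mm [ 81.2 179.1 100.8] units [0.1623 0.3583 0.2017] roll deg 0.25 units 0.0014
```

```bash
python3 -m creep '-1 0.03 0.072 0.04 0;-1 0.03 0.072 0.04 0;-1 0.03 0.072 0.04 0;-1 0.03 0.072 0.04 0;-1 0.03 0.07 0.04 0;-1 0 0 0 0'; python3 - <<'E'
from h import *
go(GP+[0,0,.015],W)
m=r.camera_model("wrist");im=r.read_camera("wrist")
np.savez("w1.npz",K=m["K"],T=m["world_from_camera"]);cv2.imwrite("pics/w1.png",im[:,:,::-1])
E
```

```text
time: 3.95
position: [0.4617, 0.19, 0.1541]
tcp_rot: [2.785, 1.569, 2.864]
wrist_force: [0.6, -0.7, -0.0]
gripper_width: 0.0855
t 3.95 pos [0.4617 0.19   0.1541] w 0.0855 F [ 0.57 -0.67 -0.02] q [ 0.24  0.3  -0.35  0.92  0.    0.16]
R [[-0.002, -0.079, 0.997], [0.001, 0.997, 0.079], [-1.0, 0.001, -0.002]]
shift tool mm [139.1  -2.5  -0.8] units [ 0.2782 -0.0051 -0.0017] roll deg 0.11 units 0.0006
```

View pics/w1.png

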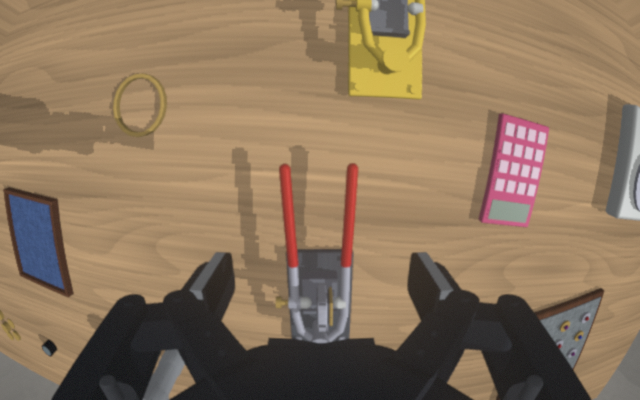

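The wrist view shows the dark press, with grip ends at (285,168) and (352,168) between the fingers. The yellow look-alike is outside at the top. I'll refine the grip positions from here.

```bash
python3 - <<'E'
from h import *
d=np.load("w1.npz");M={"K":d["K"],"world_from_camera":d["T"]}
im=cv2.imread("pics/w1.png");H,S,V=cv2.split(cv2.cvtColor(im,cv2.COLOR_BGR2HSV))
L=[]
for s,c,m in comps(((H<6)|(H>174))&(S>170)&(V>90),200):
    ys,xs=np.nonzero(m);P=np.array([at("wrist",(x,y),.036,M)[:2] for x,y in zip(xs,ys)])
    mu=P.mean(0);u=np.linalg.svd(P-mu)[2][0];u*=np.sign(u[0]);t=(P-mu)@u
    print(s,np.round(mu,4),np.degrees(np.arctan2(u[1],u[0])),t.min(),t.max());L.append((mu,u,t))
    e=mu+u*t.min();print(" end",e,"press coords",(e-GP[:2])@U[:2]-.11,(e-GP[:2])@W[:2])
    print(" mid",(mu-GP[:2])@U[:2]-.11,(mu-GP[:2])@W[:2])
E
```

```text
[344 165  13 101 519] [0.4789 0.2179] 2.6181860249810454 -0.049013947457562705 0.04576742143691987
 end [0.42995634 0.21567665] press coords -0.13856462632738656 0.030432833474632652
 mid -0.08957437809463176 0.02890881790194945
[282 166  15 100 682] [0.4818 0.1639] 7.414009389174271 -0.04689671212991693 0.04718422777624936
 end [0.43524957 0.15786605] press coords -0.13772217529696568 -0.02761347575004377
 mid -0.0908903350025018 -0.0251476405507402
```

```bash
python3 -m creep '-1 0.07 0.002 0 0;-1 0.07 0 0 0;-1 0.07 0 0 0;-1 0.07 0 0 0;-1 0 0 0 0;-1 0 0 0 0'; python3 - <<'E'
from h import *
go(GP+[0,0,.015],W)
m=r.camera_model("wrist");im=r.read_camera("wrist")
np.savez("w2.npz",K=m["K"],T=m["world_from_camera"]);cv2.imwrite("pics/w2.png",im[:,:,::-1])
cv2.imwrite("pics/s2.png",cv2.resize(r.read_camera("side")[150:300,200:400,::-1],None,fx=4,fy=4,interpolation=2))
E
```

```text
time: 4.6
position: [0.4609, 0.1871, 0.017]
tcp_rot: [-2.867, 1.57, -2.792]
wrist_force: [-0.0, 0.4, 0.3]
gripper_width: 0.0855
t 4.6 pos [0.4609 0.1871 0.017 ] w 0.0855 F [-0.01  0.43  0.33] q [ 0.24  0.47 -0.52  0.58 -0.    0.16]
R [[-0.001, -0.075, 0.997], [-0.0, 0.997, 0.075], [-1.0, -0.0, -0.001]]
shift tool mm [ 2.   0.4 -0.1] units [ 0.004   0.0008 -0.0002] roll deg -0.12 units -0.0007
```

View pics/w2.png

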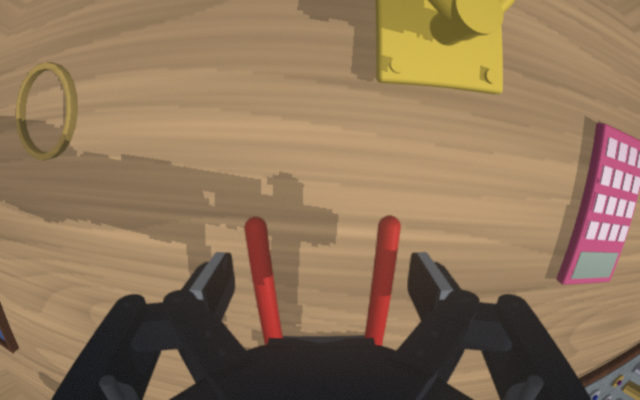

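View pics/s2.png

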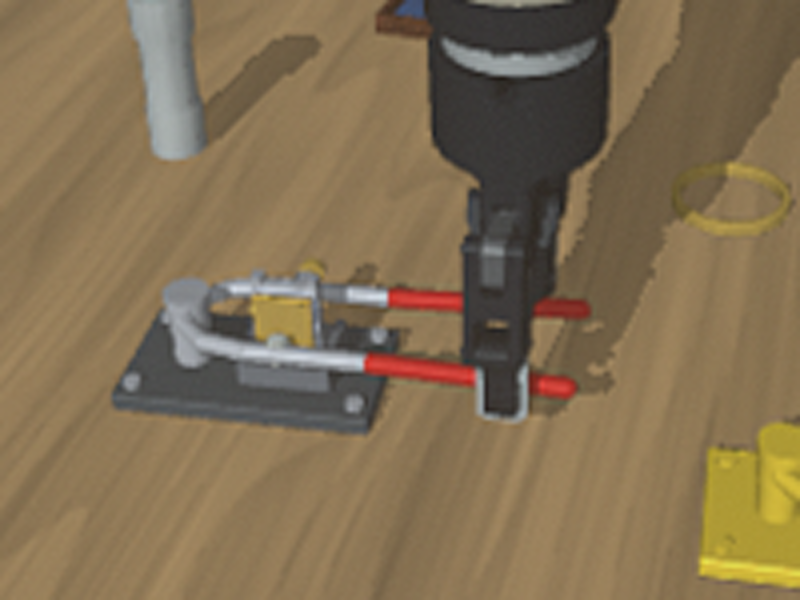

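The fingers straddle the red grips, with grips at (275..257) and (374..388) and pads at 233 and 411. I'll offset the jaws about 2 mm sideways, so one pad carries the load and the wrist force reads the squeeze.

```bash
python3 -m creep '-0.7 0 0.005 0 0;-0.6 0 0 0 0;-0.6 0 0 0 0' 30;python3 -m creep '-0.55 0 0 0 0;-0.55 0 0 0 0';python3 -m creep '-0.5 0 0 0 0;-0.5 0 0 0 0';python3 -m creep '-0.45 0 0 0 0;-0.45 0 0 0 0'
```

```text
time: 5.0
position: [0.4618, 0.1903, 0.0172]
tcp_rot: [-0.089, 1.569, -0.013]
wrist_force: [0.4, -1.4, 1.4]
gripper_width: 0.0682
time: 5.2
position: [0.4612, 0.1902, 0.0165]
tcp_rot: [-0.336, 1.57, -0.261]
wrist_force: [0.5, -1.6, 0.2]
gripper_width: 0.0661
time: 5.4
position: [0.461, 0.1902, 0.0163]
tcp_rot: [-2.003, 1.571, -1.927]
wrist_force: [0.6, -2.6, 1.3]
gripper_width: 0.0642
time: 5.6
position: [0.4609, 0.1902, 0.0162]
tcp_rot: [-2.897, 1.571, -2.822]
wrist_force: [-0.1, -1.7, 0.3]
gripper_width: 0.0622
```

```bash
for g in 1; do python3 -m creep '-0.42 0 0 0 0;-0.42 0 0 0 0' | sed -n '4,5p'; python3 -m creep '-0.39 0 0 0 0;-0.39 0 0 0 0'| sed -n '4,5p'; python3 -m creep '-0.36 0 0 0 0;-0.36 0 0 0 0'| sed -n '4,5p'; done
```

```text
wrist_force: [0.0, -1.6, 1.6]
gripper_width: 0.0604
wrist_force: [-0.6, -2.5, 1.7]
gripper_width: 0.0593
wrist_force: [-0.2, -2.7, 1.7]
gripper_width: 0.0579
```

```bash
python3 -m creep '-0.33 0 0 0 0;-0.33 0 0 0 0' | sed -n '4,5p'; python3 -m creep '-0.30 0 0 0 0;-0.30 0 0 0 0'| sed -n '4,5p'
```

```text
wrist_force: [-0.4, -2.3, 0.9]
gripper_width: 0.0568
wrist_force: [-1.5, -2.0, 1.5]
gripper_width: 0.0555
```

```bash
python3 -m creep '-0.27 0 0 0 0;-0.27 0 0 0 0' | sed -n '4,5p'; python3 -m creep '-0.24 0 0 0 0;-0.24 0 0 0 0'| sed -n '4,5p'
```

```text
wrist_force: [-0.4, -2.7, 1.9]
gripper_width: 0.0543
wrist_force: [-0.2, -3.6, 2.5]
gripper_width: 0.0531
```

```bash
python3 -m creep '-0.21 0 0 0 0;-0.21 0 0 0 0' | sed -n '4,5p'; python3 -m creep '-0.18 0 0 0 0;-0.18 0 0 0 0'| sed -n '4,5p'
```

```text
wrist_force: [-0.2, -2.6, 1.6]
gripper_width: 0.0516
wrist_force: [-0.8, -3.4, 2.1]
gripper_width: 0.0504
```

```bash
python3 -m creep '-0.15 0 0 0 0;-0.15 0 0 0 0' | sed -n '4,5p'; python3 -m creep '-0.12 0 0 0 0;-0.12 0 0 0 0'| sed -n '4,5p'
```

```text
wrist_force: [-0.3, -2.0, 1.6]
gripper_width: 0.0488
wrist_force: [-0.8, -3.5, 1.9]
gripper_width: 0.0476
```

```bash
python3 -m creep '-0.09 0 0 0 0;-0.09 0 0 0 0' | sed -n '4,5p'; python3 -m creep '-0.06 0 0 0 0;-0.06 0 0 0 0'| sed -n '4,5p'
```

```text
wrist_force: [0.1, -4.5, 4.0]
gripper_width: 0.0465
wrist_force: [-1.5, -6.3, 3.2]
gripper_width: 0.045
```

```bash
python3 -m creep '-0.03 0 0 0 0;-0.03 0 0 0 0' | sed -n '4,5p'; python3 -m creep '0 0 0 0 0;0 0 0 0 0'| sed -n '4,5p'
```

```text
wrist_force: [0.1, -7.3, 4.2]
gripper_width: 0.0443
wrist_force: [-0.9, -7.6, 4.8]
gripper_width: 0.0432
```

```bash
python3 -m creep '0.03 0 0 0 0;0.03 0 0 0 0' | sed -n '4,5p'
```

```text
wrist_force: [-0.5, -9.4, 6.2]
gripper_width: 0.0418
```

```bash
python3 -m creep '0.05 0 0 0 0;0.05 0 0 0 0' | sed -n '2,5p'
```

```text
position: [0.4611, 0.189, 0.0164]
tcp_rot: [-1.564, 1.568, -1.489]
wrist_force: [-0.8, -11.6, 6.5]
gripper_width: 0.0403
```

```bash
python3 -m creep '0.065 0 0 0 0;0.065 0 0 0 0' | sed -n '2,5p'
```

```text
position: [0.4611, 0.1888, 0.0165]
tcp_rot: [-1.543, 1.568, -1.468]
wrist_force: [-1.5, -11.5, 6.6]
gripper_width: 0.0401
```

```bash
python3 -m creep '0.08 0 0 0 0;0.08 0 0 0 0' | sed -n '2,5p'
```

```text
position: [0.4611, 0.1887, 0.0165]
tcp_rot: [-1.545, 1.568, -1.471]
wrist_force: [-1.0, -11.8, 7.3]
gripper_width: 0.0396
```

```bash
python3 -m creep '0.095 0 0 0 0;0.095 0 0 0 0' | sed -n '2,5p'
```

```text
position: [0.4611, 0.1887, 0.0165]
tcp_rot: [-1.538, 1.567, -1.464]
wrist_force: [-1.5, -12.9, 8.7]
gripper_width: 0.0388
```

```bash
python3 -m creep '0.11 0 0 0 0;0.11 0 0 0 0' | sed -n '2,5p'
```

```text
position: [0.4609, 0.1897, 0.0164]
tcp_rot: [-1.674, 1.57, -1.599]
wrist_force: [0.7, -6.0, 4.6]
gripper_width: 0.0381
```

```bash
python3 -m creep '0.11 0 0 0 0;0.11 0 0 0 0' | sed -n '2,5p'; python3 - <<'E'
from h import *
cv2.imwrite("pics/s3.png",cv2.resize(r.read_camera("side")[190:270,220:340,::-1],None,fx=6,fy=6,interpolation=2))
print(r.sense()["wrist_force"],r.sense()["gripper_width"])
E
```

```text
position: [0.4609, 0.1897, 0.0164]
tcp_rot: [-1.702, 1.57, -1.627]
wrist_force: [-0.2, -7.7, 4.6]
gripper_width: 0.038
[-1.15147007 -6.48594236  4.58384545] 0.03765324288140207
```

View pics/s3.png

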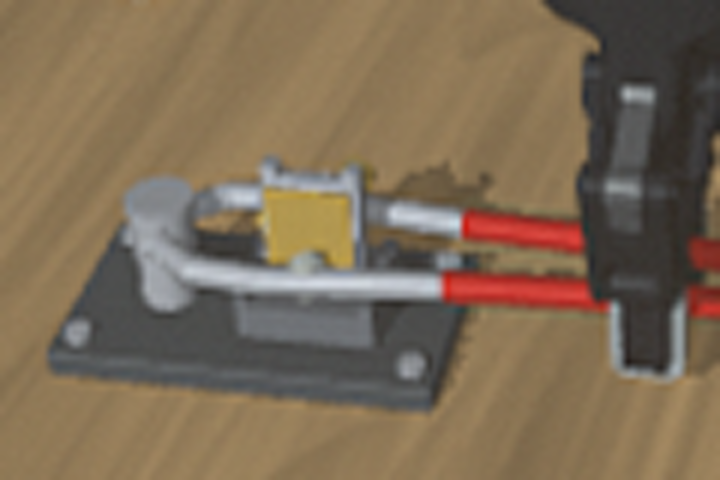

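The force fell from 12.9 N to 6.5 N at once, and the arm sprang back 1 mm, so the back has snapped home. I'm releasing now.

```bash
python3 -m creep '-0.1 0 0 0 0;-0.4 0 0 0 0;-0.7 0 0 0 0;-1 0 -0.005 0 0;-1 0 0 0 0;-1 0 0 0 0'; python3 -m creep '-1 -0.08 0 0 0;-1 -0.08 0 0 0;-1 -0.08 0 0 0;-1 -0.08 0 0 0;-1 0 0 0 0;-1 0 0 0 0'; python3 - <<'E'
from h import *
go(CR+[0,0,.18],W)
m=r.camera_model("wrist");im=r.read_camera("wrist")
np.savez("w4.npz",K=m["K"],T=m["world_from_camera"]);cv2.imwrite("pics/w4.png",im[:,:,::-1])
cv2.imwrite("pics/s4.png",cv2.resize(r.read_camera("side")[190:270,220:360,::-1],None,fx=5,fy=5,interpolation=2))
t=r.read_camera("top")[...,::-1];cv2.imwrite("pics/t4.png",t);cv2.imwrite("pics/t4c.png",cv2.resize(t[140:250,235:345],None,fx=5,fy=5,interpolation=2))
E
```

```text
time: 10.65
position: [0.4612, 0.1879, 0.0164]
tcp_rot: [1.336, 1.57, 1.411]
wrist_force: [0.5, 0.5, 0.2]
gripper_width: 0.0852
time: 11.25
position: [0.4618, 0.188, 0.1771]
tcp_rot: [0.238, 1.569, 0.313]
wrist_force: [-0.6, 0.3, -0.7]
gripper_width: 0.0853
t 11.25 pos [0.4618 0.188  0.1771] w 0.0853 F [-0.57  0.28 -0.68] q [ 0.24  0.28 -0.32  0.97  0.    0.16]
R [[0.002, -0.075, 0.997], [0.001, 0.997, 0.075], [-1.0, 0.001, 0.002]]
shift tool mm [ -2.6  -0.3 109. ] units [-0.0053 -0.0005  0.218 ] roll deg -0.08 units -0.0004
```

View pics/w4.png

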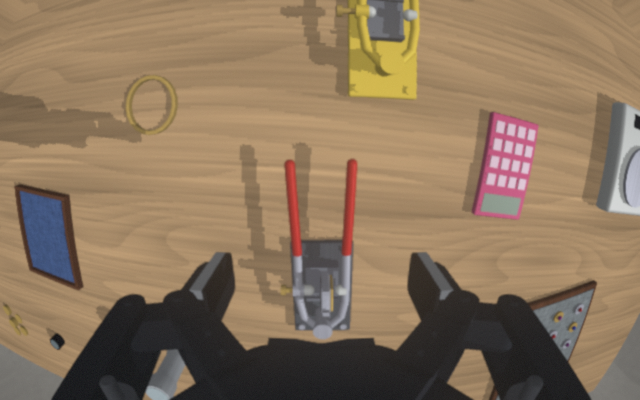

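View pics/s4.png

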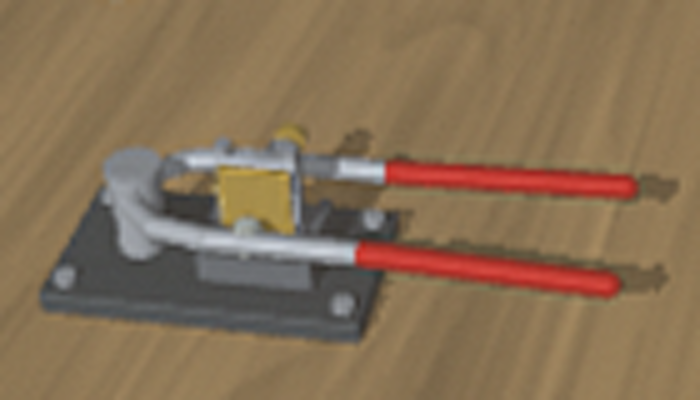

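View pics/t4c.png

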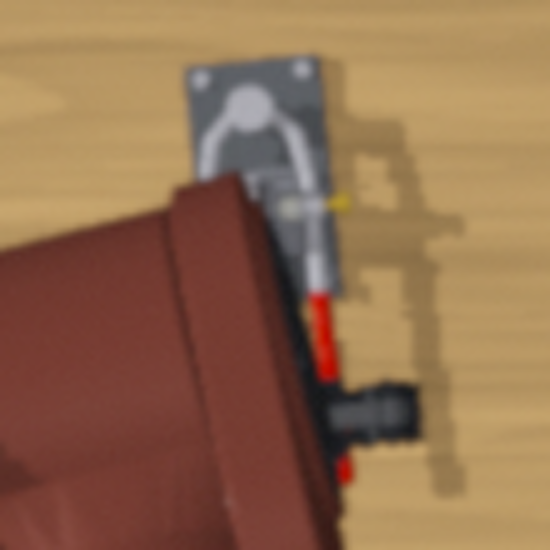

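The handles have sprung open again and the watch still stands in the cradle. I'll crop the wrist view to locate the watch.

```bash
python3 - <<'E'
from h import *
im=cv2.imread("pics/w4.png");cv2.imwrite("pics/w4c.png",cv2.resize(im[235:340,275:375],None,fx=6,fy=6,interpolation=2)[:600])
E
```

```text
(no output)
```

View pics/w4c.png

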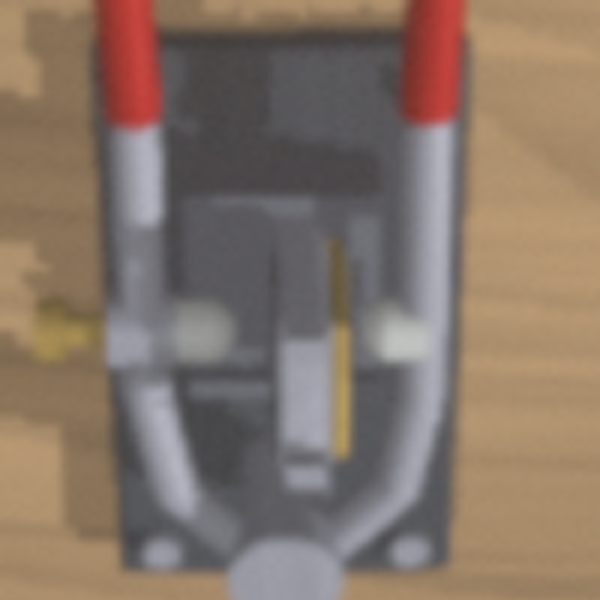

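```bash
python3 - <<'E'
from h import *
for f in("w1","w4"):
    d=np.load(f+".npz");M={"K":d["K"],"world_from_camera":d["T"]}
    im=cv2.imread(f"pics/{f}.png").astype(int)
    for y in ((296,304,312) if f=="w1" else (294,300,306)):
        print(f,y,"x318..336 B:",im[y,318:338,0].tolist(),"R:",im[y,318:338,2].tolist())
    print(np.round(1000*(at("wrist",(330,300),.06,M)-at("wrist",(329,300),.06,M)),2))
    # undistort about: print world y (press frame) for columns
    for x in (320,335): p=at("wrist",(x,302),.06,M)-CR; print(x,round(p@U*1000,1),round(p@W*1000,1))
a=cv2.imread("pics/w1.png")[270:340,285:355];cv2.imwrite("pics/w1c.png",cv2.resize(a,None,fx=8,fy=8,interpolation=2))
E
```

```text
w1 296 x318..336 B: [94, 100, 100, 101, 100, 101, 101, 103, 96, 76, 60, 56, 58, 67, 83, 101, 115, 117, 111, 104] R: [91, 96, 96, 98, 96, 97, 97, 98, 92, 76, 72, 83, 98, 106, 109, 106, 109, 110, 106, 100]
w1 304 x318..336 B: [113, 108, 105, 104, 104, 106, 106, 122, 142, 123, 93, 80, 78, 86, 96, 110, 126, 136, 150, 168] R: [108, 103, 100, 100, 99, 100, 102, 116, 133, 115, 96, 110, 140, 158, 153, 129, 128, 138, 150, 168]
w1 312 x318..336 B: [140, 165, 169, 169, 171, 172, 174, 179, 175, 134, 92, 75, 77, 87, 92, 92, 92, 92, 92, 92] R: [132, 154, 158, 159, 160, 161, 162, 167, 162, 125, 96, 112, 143, 161, 148, 111, 90, 88, 86, 86]
[-0.06  0.9   0.  ]
320 -18.1 2.6
335 -18.0 16.2
w4 294 x318..336 B: [106, 95, 95, 124, 149, 163, 164, 165, 166, 166, 165, 153, 127, 96, 91, 98, 109, 115, 117, 126] R: [100, 90, 92, 118, 140, 153, 154, 153, 155, 155, 156, 154, 153, 162, 165, 131, 110, 109, 114, 124]
w4 300 x318..336 B: [114, 107, 98, 122, 149, 166, 167, 171, 174, 177, 174, 160, 132, 100, 95, 95, 92, 92, 92, 93] R: [106, 101, 94, 115, 140, 155, 157, 159, 162, 164, 165, 159, 158, 169, 174, 134, 96, 88, 88, 89]
w4 306 x318..336 B: [84, 87, 91, 120, 150, 168, 173, 173, 175, 177, 177, 163, 131, 99, 95, 93, 92, 92, 91, 90] R: [81, 85, 87, 113, 141, 157, 161, 161, 163, 165, 166, 163, 158, 168, 172, 128, 93, 87, 87, 86]
[-0.07  0.99  0.  ]
320 -1.4 0.1
335 -1.3 15.1
```

View pics/w1c.png

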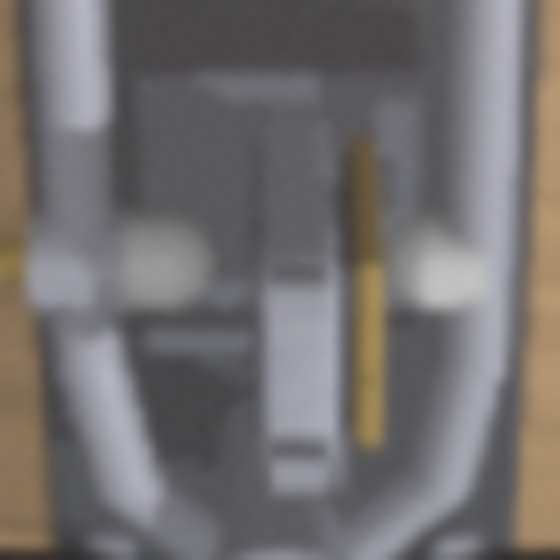

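Before the squeeze, a dark gap separated the brass from the case (crop x 335–355). Now the brass sits directly against the case (columns 321–333, about 12 mm in total), so the back is home. Next I compute the grasp point.

```bash
python3 - <<'E'
from h import *
d=np.load("w4.npz");M={"K":d["K"],"world_from_camera":d["T"]}
a=at("wrist",(327,291.3),.060,M);b=at("wrist",(327,311.7),.060,M);print(a,b,np.linalg.norm(a-b))
c=(a+b)/2;print("centre",c,"rel CR",(c-CR)@U,(c-CR)@W)
p=at("wrist",(329,330),.048,M);print("cap",p)
go([c[0],c[1],.11],W)
# side cross-check: brass centroid
im=r.read_camera("side")[...,::-1];H,S,V=cv2.split(cv2.cvtColor(im,cv2.COLOR_BGR2HSV))
for s,c2,m in comps((H>15)&(H<30)&(S>120)&(V>120),60): print(s,np.round(c2,1),np.round(at("side",c2,.043),4))
E
```

```text
[0.55560687 0.20187115 0.06      ] [0.58082666 0.20399673 0.06      ] 0.025309198608645247
centre [0.56821676 0.20293394 0.06      ] rel CR -0.0016893010280799108 0.00712047988538973
cap [0.61560347 0.20938751 0.048     ]
t 11.4 pos [0.4603 0.1876 0.1751] w 0.0853 F [-0.71  0.47 -0.77] q [ 0.24  0.28 -0.32  0.97  0.    0.16]
R [[-0.002, -0.075, 0.997], [-0.0, 0.997, 0.075], [-1.0, -0.0, -0.002]]
shift tool mm [ 64.9   7.2 108.9] units [0.1298 0.0144 0.2178] roll deg -0.08 units -0.0005
[266 112  15   9  88] [272.6 115.9] [ 0.7776 -0.3616  0.043 ]
[368 190  30  19 210] [383.2 200. ] [0.3777 0.0556 0.043 ]
[263 223  16  14 144] [270.9 228.8] [0.5706 0.2023 0.043 ]
[ 374  247   82   57 2536] [412.7 279.1] [0.308  0.2727 0.043 ]
[ 13 385  18  15 115] [ 21.  393.4] [0.7438 0.5693 0.043 ]
[ 75 388  18  12  98] [ 83.8 394.4] [0.6707 0.5524 0.043 ]
```

```bash
python3 -m creep '-0.2 0.02 0.003 0.06 0;-0.2 0.02 0.003 0.06 0;-0.2 0.02 0.003 0.06 0;-0.2 0.02 0.005 0.038 0;-0.2 0 0 0 0;-0.2 0 0 0 0'; python3 - <<'E'
from h import *
go([.5682,.2029,.046],W)
m=r.camera_model("wrist");im=r.read_camera("wrist")
np.savez("w5.npz",K=m["K"],T=m["world_from_camera"]);cv2.imwrite("pics/w5.png",im[:,:,::-1])
E
```

```text
time: 12.05
position: [0.5682, 0.2027, 0.135]
tcp_rot: [-3.012, 1.568, -2.936]
wrist_force: [0.1, -0.4, -0.8]
gripper_width: 0.0512
t 12.05 pos [0.5682 0.2027 0.135 ] w 0.0512 F [ 0.12 -0.37 -0.8 ] q [ 0.22  0.51 -0.09  0.98  0.    0.15]
R [[-0.003, -0.075, 0.997], [-0.001, 0.997, 0.075], [-1.0, -0.0, -0.003]]
shift tool mm [89.   0.2  0.2] units [0.178  0.0005 0.0004] roll deg -0.09 units -0.0005
```

View pics/w5.png

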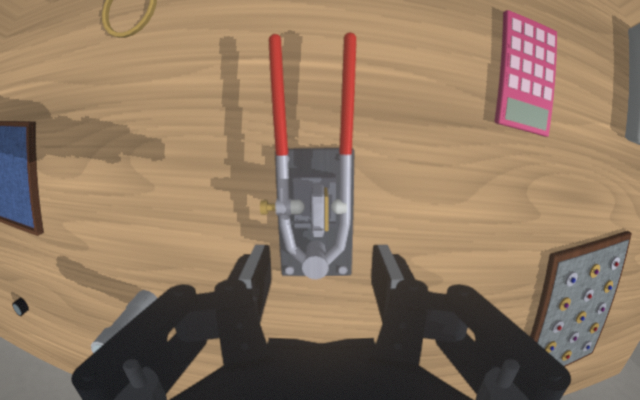

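The watch, at about (320,210), lines up with the jaw centre (column 321). Going down.

```bash
python3 -m creep '-0.2 0.05 0 0 0;-0.2 0.05 0 0 0;-0.2 0.04 0 0 0;-0.2 0.036 0 0 0;-0.2 0 0 0 0;-0.2 0 0 0 0'; python3 - <<'E'
from h import *
go([.5682,.2029,.046],W)
m=r.camera_model("wrist");im=r.read_camera("wrist")
cv2.imwrite("pics/w6.png",im[:,:,::-1])
cv2.imwrite("pics/s6.png",cv2.resize(r.read_camera("side")[150:290,190:370,::-1],None,fx=4,fy=4,interpolation=2))
E
```

```text
time: 12.7
position: [0.5689, 0.203, 0.0491]
tcp_rot: [-3.089, 1.571, -3.013]
wrist_force: [-0.5, -0.3, 0.5]
gripper_width: 0.0511
t 12.7 pos [0.5689 0.203  0.0491] w 0.0511 F [-0.5  -0.32  0.55] q [ 0.22  0.59 -0.19  0.79  0.    0.15]
R [[-0.0, -0.075, 0.997], [-0.0, 0.997, 0.075], [-1.0, -0.0, -0.0]]
shift tool mm [ 3.1 -0.  -0.7] units [ 0.0061 -0.     -0.0014] roll deg -0.07 units -0.0004
```

View pics/w6.png

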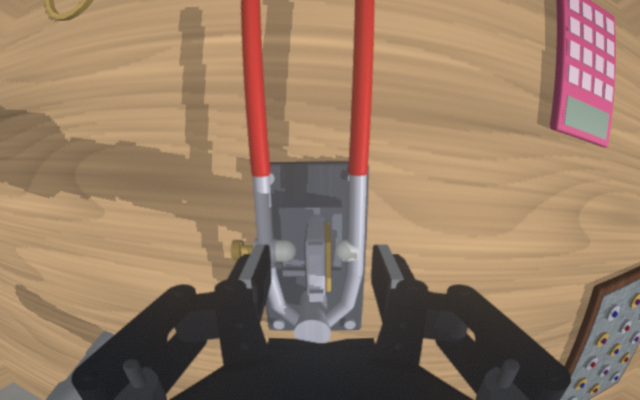

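View pics/s6.png

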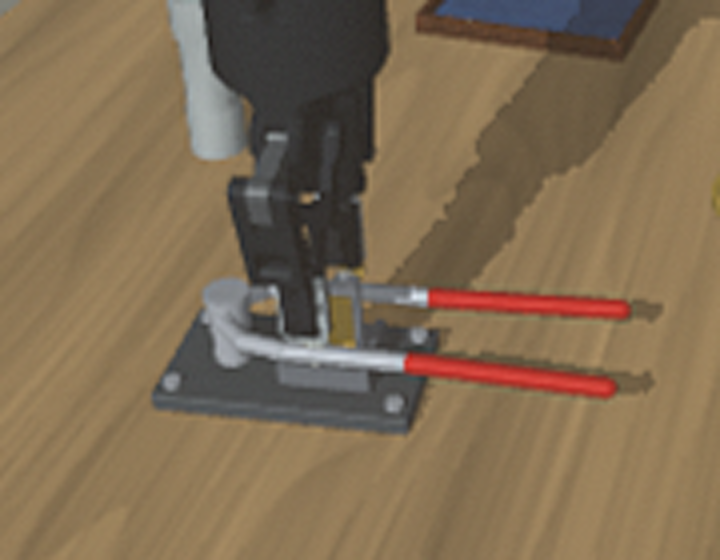

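```bash
python3 -m creep '0.2 0.006 0 0 0;0.5 0 0 0 0;0.8 0 0 0 0;1 0 0 0 0;1 0 0 0 0;1 0 0 0 0;1 0 0 0 0;1 0 0 0 0' 30; python3 - <<'E'
from h import *
cv2.imwrite("pics/w7.png",r.read_camera("wrist")[200:360,200:440,::-1].repeat(2,0).repeat(2,1))
cv2.imwrite("pics/s7.png",cv2.resize(r.read_camera("side")[150:290,190:370,::-1],None,fx=4,fy=4,interpolation=2))
print(r.sense()["gripper_width"])
E
```

```text
time: 13.6
position: [0.5695, 0.2029, 0.0456]
tcp_rot: [-0.097, 1.57, -0.021]
wrist_force: [-1.3, -0.4, 5.8]
gripper_width: 0.0113
0.011160357187827315
```

View pics/w7.png

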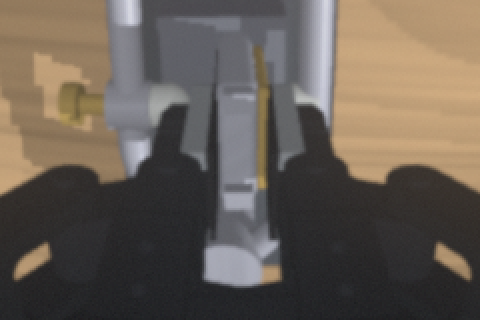

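View pics/s7.png

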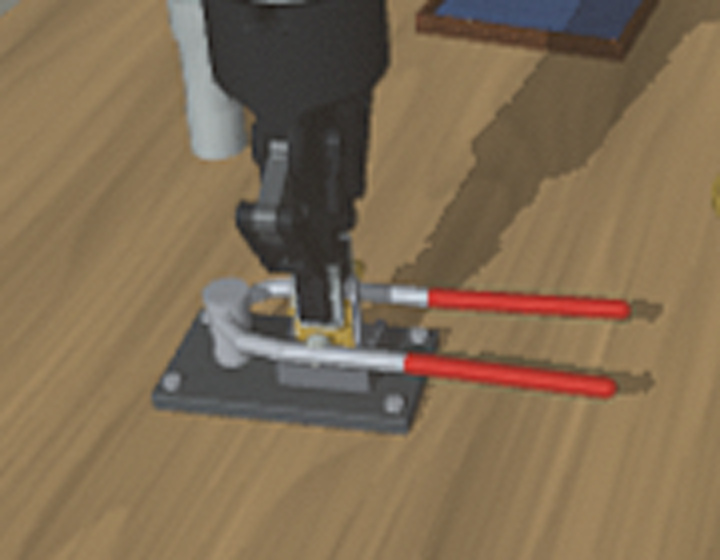

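Gripped, with the opening at 11.2 mm. Lifting.

```bash
python3 -m creep '1 -0.01 0 0 0;1 -0.02 0 0 0;1 -0.03 0 0 0;1 -0.04 0 0 0;1 -0.05 0 0 0;1 -0.05 0 0 0;1 -0.04 0 0 0;1 0 0 0 0;1 0 0 0 0'; python3 - <<'E'
from h import *
go(TR+[0,0,.166],W)
cv2.imwrite("pics/w8.png",r.read_camera("wrist")[150:350,160:480,::-1].repeat(2,0).repeat(2,1))
cv2.imwrite("pics/s8.png",cv2.resize(r.read_camera("side")[130:270,190:370,::-1],None,fx=4,fy=4,interpolation=2))
E
```

```text
time: 14.6
position: [0.5694, 0.203, 0.1655]
tcp_rot: [0.27, 1.57, 0.345]
wrist_force: [-0.4, 0.6, -1.5]
gripper_width: 0.011
t 14.6 pos [0.5694 0.203  0.1655] w 0.011 F [-0.41  0.64 -1.49] q [ 0.22  0.48 -0.04  1.05  0.    0.15]
R [[0.001, -0.075, 0.997], [0.0, 0.997, 0.075], [-1.0, 0.0, 0.001]]
shift tool mm [  -0.6 -431.6  -33.7] units [-0.0012 -0.8632 -0.0675] roll deg -0.08 units -0.0005
```

View pics/w8.png

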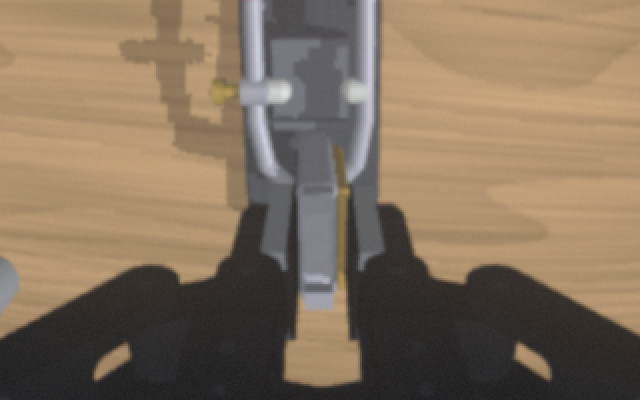

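View pics/s8.png

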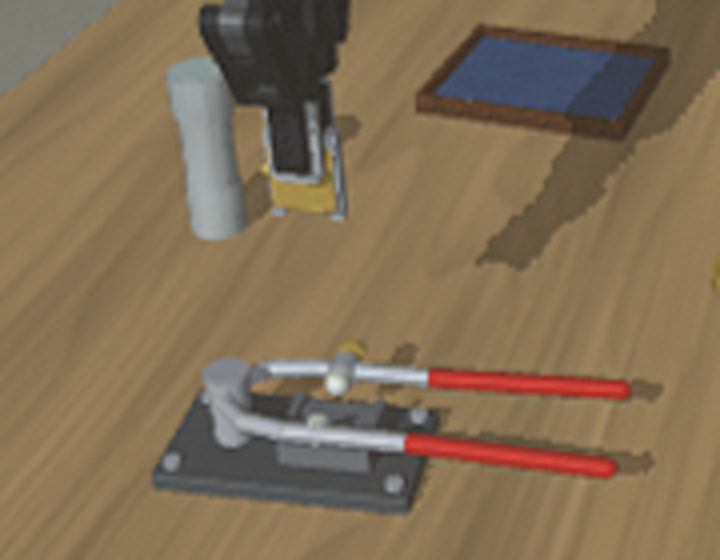

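```bash
python3 -m creep '1 0 -0.04 -0.004 0;1 0 -0.08 -0.006 0;1 0 -0.08 -0.006 0;1 0 -0.08 -0.006 0;1 0 -0.08 -0.006 0;1 0 -0.08 -0.006 0;1 0 -0.08 -0.006 0;1 0 -0.08 -0.006 0;1 0 -0.08 -0.006 0;1 0 -0.08 -0.006 0;1 0 -0.08 -0.007 0;1 0 -0.02 -0.002 0'; python3 -m creep '1 0 0 0 0;1 0 0 0 0'; python3 - <<'E'
from h import *
go(TR+[0,0,.034],W)
cv2.imwrite("pics/w9.png",r.read_camera("wrist")[:,:,::-1])
cv2.imwrite("pics/s9.png",cv2.resize(r.read_camera("side")[60:200,220:420,::-1],None,fx=4,fy=4,interpolation=2))
E
```

```text
time: 15.9
position: [0.5674, -0.232, 0.1639]
tcp_rot: [-3.013, 1.569, -2.941]
wrist_force: [-0.0, 0.6, -2.0]
gripper_width: 0.0111
time: 16.1
position: [0.5678, -0.2272, 0.1645]
tcp_rot: [2.286, 1.569, 2.362]
wrist_force: [0.1, 0.3, -0.3]
gripper_width: 0.0113
t 16.1 pos [ 0.5678 -0.2272  0.1645] w 0.0113 F [ 0.07  0.31 -0.33] q [-0.5   0.5  -0.02  1.06  0.   -0.58]
R [[-0.001, -0.075, 0.997], [0.001, 0.997, 0.075], [-1.0, 0.001, -0.001]]
shift tool mm [130.5  -2.9   0.4] units [ 0.261  -0.0058  0.0009] roll deg -0.08 units -0.0004
```

View pics/w9.png

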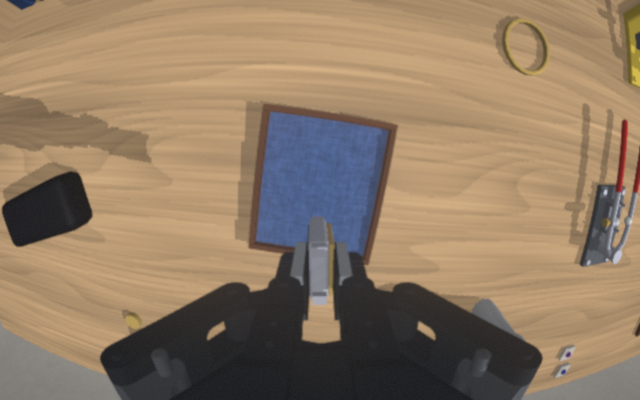

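View pics/s9.png

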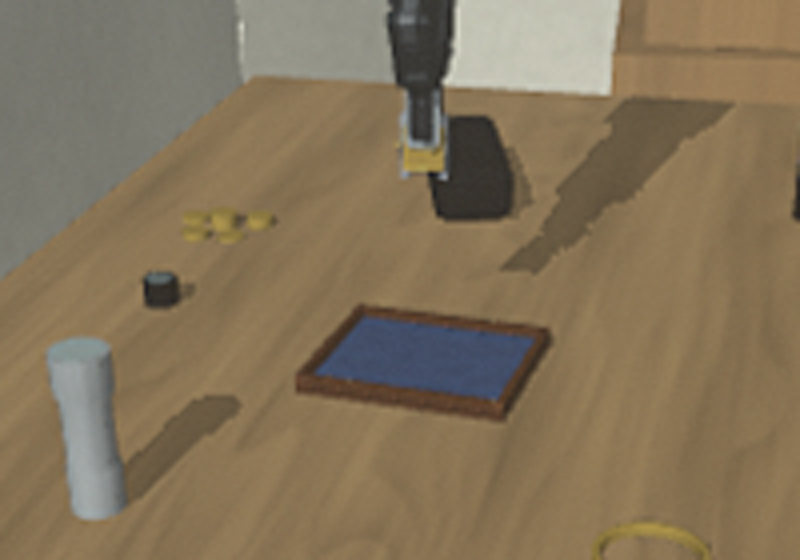

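```bash
python3 - <<'E'
from h import *
im=cv2.imread("pics/w9.png");
M=r.camera_model("wrist")
for p in((267,112),(388,128),(262,240)): print(np.round(at("wrist",p,.006,M),4))
E
python3 -m creep '1 0.05 -0.003 0 0;1 0.05 -0.003 0 0;1 0.05 0 0 0;1 0.05 0 0 0;1 0.03 0 0 0;1 0.015 0 0 0;1 0 0 0 0;1 0 0 0 0'; python3 - <<'E'
from h import *
go(TR+[0,0,.03],W)
cv2.imwrite("pics/s10.png",cv2.resize(r.read_camera("side")[80:200,270:390,::-1],None,fx=5,fy=5,interpolation=2))
E
```

```text
[ 0.4971 -0.2833  0.006 ]
[ 0.5034 -0.1651  0.006 ]
[ 0.6302 -0.2841  0.006 ]
time: 17.0
position: [0.5691, -0.231, 0.0436]
tcp_rot: [-0.53, 1.57, -0.454]
wrist_force: [-1.0, -0.6, -0.5]
gripper_width: 0.0114
t 17.0 pos [ 0.5691 -0.231   0.0436] w 0.0114 F [-0.95 -0.62 -0.49] q [-0.5   0.61 -0.17  0.79  0.   -0.58]
R [[0.001, -0.076, 0.997], [-0.0, 0.997, 0.076], [-1.0, -0.0, 0.001]]
shift tool mm [13.6  1.2 -0.7] units [ 0.0272  0.0024 -0.0014] roll deg -0.04 units -0.0002
```

View pics/s10.png

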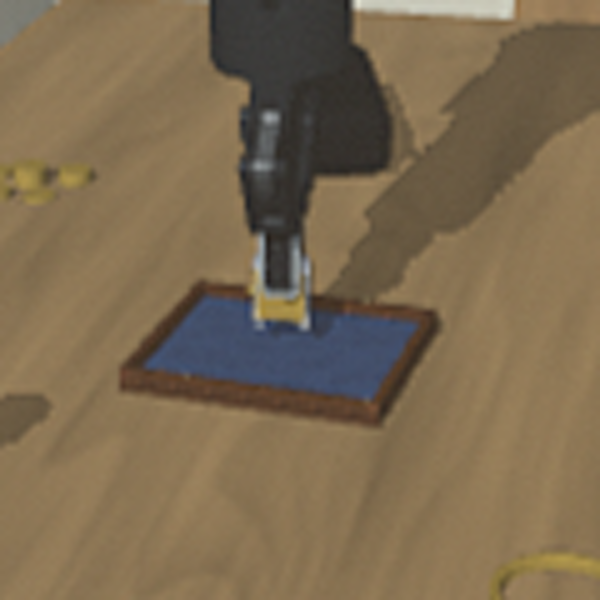

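The wrist and top views agree on the tray. Now lowering in small steps, watching the force.

```bash
python3 -m creep '1 0.008 0 0 0;1 0.006 0 0 0;1 0 0 0 0;1 0 0 0 0' | sed -n '2,5p'; python3 -m creep '1 0.004 0 0 0;1 0 0 0 0;1 0 0 0 0'| sed -n '2,5p'
```

```text
position: [0.5685, -0.2314, 0.0358]
tcp_rot: [2.274, 1.571, 2.35]
wrist_force: [0.6, 1.0, -0.8]
gripper_width: 0.0111
position: [0.5685, -0.2313, 0.0338]
tcp_rot: [2.571, 1.571, 2.646]
wrist_force: [0.7, 0.8, -1.3]
gripper_width: 0.0111
```

```bash
python3 -m creep '1 0.004 0 0 0;1 0 0 0 0;1 0 0 0 0'| sed -n '2,5p'
```

```text
position: [0.5685, -0.2313, 0.0317]
tcp_rot: [1.977, 1.571, 2.052]
wrist_force: [0.3, 0.3, -2.3]
gripper_width: 0.011
```

```bash
python3 -m creep '1 0.003 0 0 0;1 0 0 0 0;1 0 0 0 0'| sed -n '2,5p'
```

```text
position: [0.5685, -0.2313, 0.0303]
tcp_rot: [2.735, 1.571, 2.81]
wrist_force: [0.7, 0.0, -0.9]
gripper_width: 0.0112
```

```bash
python3 -m creep '1 0.002 0 0 0;1 0 0 0 0;1 0 0 0 0'| sed -n '2,5p'
```

```text
position: [0.5687, -0.2315, 0.0296]
tcp_rot: [-0.683, 1.57, -0.607]
wrist_force: [-0.2, -0.1, 3.7]
gripper_width: 0.0113
```

The floor took the load, with +3.7 N. Opening gently now, just wide enough to clear.

```bash
python3 -m creep '0.7 0 0 0 0;0.6 0 0 0 0;0.4 0 0 0 0;0.2 0 0 0 0;0 0 0 0 0;-0.2 0 0 0 0;-0.2 0 0 0 0;-0.2 0 0 0 0'; python3 - <<'E'
from h import *
cv2.imwrite("pics/w11.png",r.read_camera("wrist")[:,:,::-1])
cv2.imwrite("pics/s11.png",cv2.resize(r.read_camera("side")[80:200,270:390,::-1],None,fx=5,fy=5,interpolation=2))
E
```

```text
time: 19.45
position: [0.5685, -0.2313, 0.0293]
tcp_rot: [-0.956, 1.571, -0.881]
wrist_force: [0.2, 0.6, -0.5]
gripper_width: 0.0515
```

View pics/w11.png

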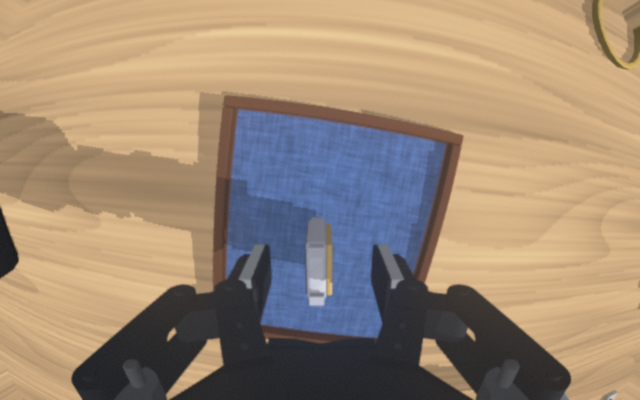

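View pics/s11.png

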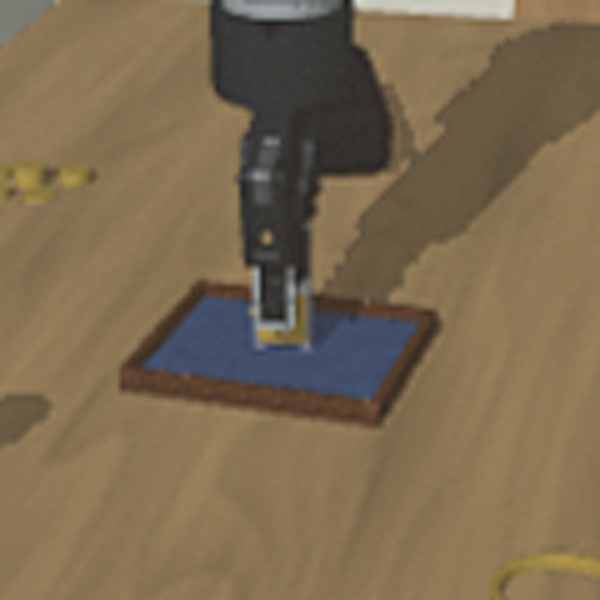

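The watch is standing on the tray floor between the open pads, at (317,265). I'll retreat upward.

```bash
python3 -m creep '-0.2 -0.01 0 0 0;-0.2 -0.03 0 0 0;-0.2 -0.06 0 0 0;-0.2 -0.08 0 0 0;-0.2 -0.08 0 0 0;-0.2 0 0 0 0;-0.2 0 0 0 0;-0.2 0 0 0 0'; python3 - <<'E'
from h import *
cv2.imwrite("pics/w12.png",r.read_camera("wrist")[:,:,::-1])
cv2.imwrite("pics/s12.png",r.read_camera("side")[:,:,::-1])
M=r.camera_model("wrist")
E
```

```text
time: 20.35
position: [0.5679, -0.231, 0.1584]
tcp_rot: [2.558, 1.569, 2.633]
wrist_force: [-0.1, 0.2, -0.8]
gripper_width: 0.0506
```

View pics/w12.png

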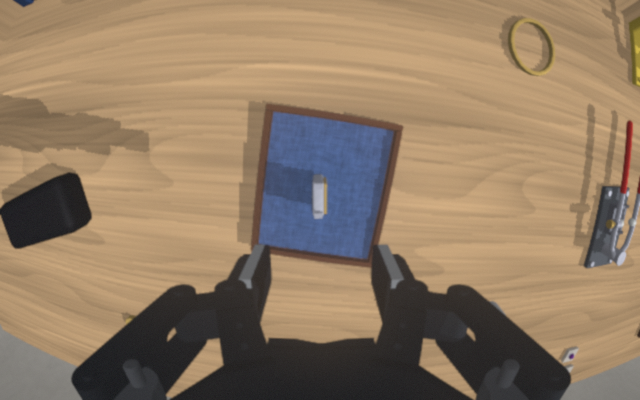

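View pics/s12.png

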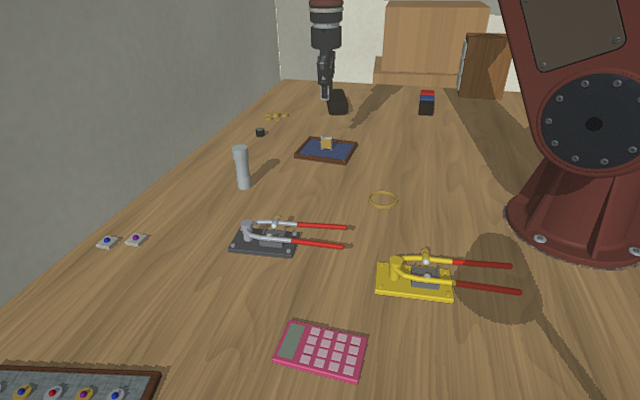

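The watch stands in the middle of the tray, at wrist (319,198) and side (327,143). The handles are open. The torch (242,168), bangle (383,199) and calculator (321,350) are at their starting pixels. Handing in.

```bash
python3 -c "
from bench import r
print(r.job_done())"
```

```text
the job is handed in; nothing more can be done
None
```

The watch is shut and standing upright near the middle of the blue tray, and the job was handed in at about 20 s of the 54 s allowed. No verdict was reported back.

- **Squeeze:** I closed the red grips of the dark-footed press in small steps with the jaws about 2.5 mm off-centre, so one pad carried the load and the wrist force showed the squeeze. The force rose to about 13 N and then dropped at once to 6–7.5 N. I stopped there and let the handles spring open. The drop ended above the 4 N the springs alone would give (2 N on each grip). I put that down to the arm springing back about 1 mm as the back gave.
- **Back home:** a dark gap showed between the brass and the case before the squeeze, and it was gone afterwards. The fingers gripped the watch at about 11.2 mm, against the 12.5 mm expected from the description. I did not explain that difference.
- **Placing:** I lifted the watch by its thickness, lowered it until the tray floor pushed back with about 3.7 N, opened the fingers and moved up clear.
- **Last checks:** the pictures show the watch standing on the tray floor, the handles open and nothing in contact with the robot. The torch, bangle and calculator appear where they were at the start.

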